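# Make up two repair kits from the bench stock

## Robot

A 7-joint arm with a two-finger parallel gripper is mounted at the origin on the work surface. World frame = base frame: x ahead of the robot, y to its left, z up, the work surface at z = 0. Lengths are in mm, angles in rad, forces in N, time in s.
With the tool pointing down it reaches from about 400 to 875 mm from the base axis. Payload 4.4 kg.
Tool frame: the origin (TCP) lies at the very end of the fingers, on their centre line; the grasp point (between the pads) lies 19 mm behind it; z points along the fingers, y is the line along which they close (so a half turn about z gives the same grasp; the last joint's range is limited). The gripper opens to 85 mm and grips with 20 to 120 N. Pads are 22 mm wide; open, the fingers measure 114 mm over their backs; the gripper's body (76 mm by 85 mm) begins 54 mm behind the grasp point. The pads swing forward as they close: fully open they stand 13 mm farther back than shut.
Start: joints at [1.061, 0.628, 0.038, 1.517, -0.027, 0.996, -0.02], TCP at [279.122, -587.034, 231.313] pointing down, gripper open.
Joint ranges: [-3.06, 3.06], [-0.37, 2.12], [-1.25, 1.32], [0.18, 2.47], [-1.1, 4.24], [0.23, 1.98], [-2.94, 2.94]. Speed limits (rad/s): [2.57, 2.57, 3.14, 3.14, 3.14, 3.14, 3.14].

## Interface

Orientations are given as [roll, pitch, yaw] about the fixed x, y, z axes, in that order (R = Rz(yaw) Ry(pitch) Rx(roll)).
In Python, from cell import read_state, get_image, camera_info, finish_job gives the robot as it stands.
- The arm moves only by the tool play_rows, never from a script. Its argument "deltas" is one flat list of numbers, 7 for each row, row after row: the shift along the tool's x, y, z in mm, then the turn, a rotation vector about the tool's x, y, z in rad, then the opening, from 0 (shut) to 1 (fully open). In form: [dx, dy, dz, ax, ay, az, grip, dx, dy, dz, ax, ay, az, grip, ...]. A call has 1 to 10 rows; each row is the pose to reach, as a shift and turn from the pose commanded when the call began, along the tool's axes at that moment; what a row does not reach only later rows make up. A row lasts 1/8 s, in which the tool goes at most 62.5 mm and 10.7 degrees, less where a joint would pass 70% of its speed; a pose out of reach is approached as far as the arm can. A call with a gripper value outside its range is refused whole. The fingers move at their own pace and stop on an object; the grip force is fixed at half the most. Time passes only in rows, so rows that repeat a pose let the fingers close. It gives the time, the measured TCP pose, the force, the opening and the grip force at its end, in the units of the state.
- read_state(): the state, without advancing time (a new reading comes with each control period).
- get_image(name): name is "scene" or "side" or "wrist"; returns the picture (420x560x3 uint8, red, green, blue); there is no depth.
- camera_info(name): a dict with "fx", "fy", "cx", "cy" (pixels), "T" (4x4, takes a point from camera to world coordinates). Camera axes: x right, y down, z forward; pixel columns grow to the right and rows downward; lengths in mm; the calibration is good to about 2 mm. A picture is of the moment at which its call begins: read the wrist's pose just before it. camera_info takes no time and is no camera call; for the wrist camera it gives the pose at the moment of the call.
- finish_job(): hands the job in; it is judged then, once.
The state is a dict: "clock": time; "qpos": joint angles; "qd": joint speeds; "tau": joint torques, N m; "eef_pos": TCP position; "tool_rot": TCP orientation; "force": force on the tool from outside, world axes, zero at the start; "torque": the same for the moment, N m; "width": finger opening in mm; "gripper_force": force on a finger pad.
Only numpy, scipy, OpenCV 4.12 (cv2) and the standard library are available. Lean on these libraries where they do the work, as an engineer would, in place of code of your own. Each camera call takes 0.05 s, during which the arm holds its last target. There are 200 camera calls.

## Task

Make up the two repair kits from the parts lying about on the bench. In the three-compartment tray put the transformer in the middle compartment, and the small bearing and the tall slim capacitor one in each end compartment; in the two-compartment tray put the large bearing and the low wide capacitor, one in each compartment. Every part stands upright (bearings lie flat) on the floor of its compartment, and the finned heatsink and the green circuit board stay where they are.

Things in the scene. Friction and masses are not known exactly. Their poses are not given: they have to be found in the camera images.
- bearing_big_center (a point): large ball bearing, a steel ring lying flat, its balls showing between the races: outside diameter 52 mm, bore 25 mm, 21 mm high, loose, about 0.17 kg. The point is its centre, half-way up; z along its axis (up)
- bearing_small_center (a point): small ball bearing, a steel ring lying flat, its balls showing between the races: outside diameter 40 mm, bore 17 mm, 18 mm high, loose, about 0.09 kg. The point is its centre, half-way up; z along its axis (up)
- cap_tall_center (a point): tall slim capacitor, an upright black can with a bright end disc and two brass studs on top: diameter 30 mm, 60 mm high (57 mm without the studs), loose, about 0.07 kg. The point is its centre, half-way up; z along its axis (up)
- cap_wide_center (a point): low wide capacitor, an upright black can with a bright end disc marked with a cross: diameter 45 mm, 35 mm high, loose, about 0.08 kg. The point is its centre, half-way up; z along its axis (up)
- transformer_center (a point): small open-frame transformer, a dark laminated steel block 44 (x) x 28 (y) x 40 (z) mm with a copper coil that bulges out of both y sides to 46 mm over all (coil 24 mm along x, between 8 and 32 mm high); grip it across the 44 mm, along its x, on its flat steel ends. Loose, about 0.28 kg. The point is its centre, half-way up; z up
- tray3: the three-compartment kit tray: a shallow grey tray with black walls, fixed to the bench, 243 x 125 mm outside. Origin: centre of its underside; z up, y along the row of compartments. Floor 4 mm thick, walls and dividers 3 mm thick and 14 mm high over the bench (10 mm over the floor). Compartments are 119 mm (along x) by 77 mm (along y) inside; their centres are at x = 0, y = -80, 0 and +80 mm
- tray2: the two-compartment kit tray: a shallow grey tray with black walls, fixed to the bench, 163 x 125 mm outside. Origin: centre of its underside; z up, y along the row of compartments. Floor 4 mm thick, walls and dividers 3 mm thick and 14 mm high over the bench (10 mm over the floor). Compartments are 119 mm (along x) by 77 mm (along y) inside; their centres are at x = 0, y = -40 and +40 mm
- heatsink_center (a point): finned aluminium heatsink 50 x 44 x 30 mm high, a loose bystander to be left alone. The point is its centre, half-way up; z up
- board_center (a point): green circuit board 60 x 44 mm with black relays on it, 20 mm high in all, a loose bystander to be left alone. The point is its centre, half-way up; z up. (A grey relay 38 mm high and a white terminal block 22 mm high also stand among the parts, not listed; parts and bystanders start at least 25 mm clear of one another.)
Things that resemble listed ones, but are neither listed nor needed, are in the scene too. What is shaped like the part that bears bearing_big_center but blue is not meant. Leave any red look-alike of the part that bears transformer_center alone.

How it is judged:
By the outcome, as a careful person would: the job done as asked, in the order asked, and still so for the second after the job is handed in, with the robot touching nothing.
It also fails if it takes over 115 s, if anything falls off the work surface, if the arm or the gripper's body presses on something with over 40 N, if the wrist force passes 120 N, or if a joint passes its speed limit or range.

## Working session

There is one attempt and no reset: what is moved stays moved. The work goes in short steps, Python scripts to look and compute and a tool call to move; the robot and the scene stay as the last step left them, time stands still between calls to the robot, and variables do not carry over. Pictures are saved under pics/ and viewed, at most 14 in all, crops included, and the job is handed in when it is done.

Besides the shell and the picture viewer there is one more tool, called after ">>>" as name(argument=value, ...) on one line, values as JSON. play_rows: Moves the arm, as the interface text tells. Its arguments: {"type":"object","properties":{"deltas":{"type":"array"}},"required":["deltas"]}

```bash
mkdir -p pics; ls
python3 - <<'E'
from cell import *
import cv2
s=read_state();print(s)
for n in("scene","side","wrist"):
    c=camera_info(n);print(n,c)
    cv2.imwrite(f"pics/{n}0.png",cv2.cvtColor(get_image(n),cv2.COLOR_RGB2BGR))
E
```

```text
pics
{'clock': 0.0, 'qpos': array([ 1.06119508,  0.62938254,  0.03846666,  1.51836619, -0.02696999,
        0.99632107, -0.0199695 ]), 'qd': array([-7.84875209e-04, -1.17475105e-03,  4.02573895e-04, -1.16642918e-03,
       -2.89757783e-06,  4.12518917e-04, -2.82553298e-04]), 'tau': array([-1.16331736e-03, -5.63414598e+01,  1.22581411e+00, -1.93450963e+01,
        1.10399147e-02,  1.02963770e-02,  9.73337166e-06]), 'eef_pos': array([ 278.82592021, -586.45558747,  230.36655535]), 'tool_rot': array([-3.13963521e+00,  6.75445949e-05,  4.43828193e-01]), 'force': array([ 0.8060143 ,  0.41463898, -0.51379584]), 'torque': array([-0.03376725,  0.04215118, -0.00591546]), 'gripper_force': 0.0, 'width': 85.30881580584574}
scene {'fx': 408.76454129650796, 'fy': 408.76454129650796, 'cx': 279.7045885338791, 'cy': 204.56126055790023, 'T': array([[-1.04393671e-02,  7.35433310e-01, -6.77516690e-01,
         1.23250113e+03],
       [ 9.99942475e-01,  9.34681313e-03, -5.26158086e-03,
         1.93636646e+01],
       [ 2.46308006e-03, -6.77532644e-01, -7.35488579e-01,
         7.72131701e+02],
       [ 0
[... 283 characters left out ...]
.79010259e-01,  3.95851135e-01, -6.18261229e-01,
         6.62895694e+02],
       [ 6.94442766e-03, -8.38668930e-01, -5.44597283e-01,
         6.47732665e+02],
       [ 0.00000000e+00,  0.00000000e+00,  0.00000000e+00,
         1.00000000e+00]])}
wrist {'fx': 305.852463036335, 'fy': 305.852463036335, 'cx': 282.60869698662054, 'cy': 209.91187386977322, 'T': array([[ 4.29716481e-01, -8.59429149e-01, -2.76993291e-01,
         3.49530552e+02],
       [-9.02963207e-01, -4.09369110e-01, -1.30668964e-01,
        -5.54915289e+02],
       [-1.09178053e-03,  3.06265358e-01, -9.51945554e-01,
         3.74394521e+02],
       [ 0.00000000e+00,  0.00000000e+00,  0.00000000e+00,
         1.00000000e+00]])}
```

View pics/scene0.png

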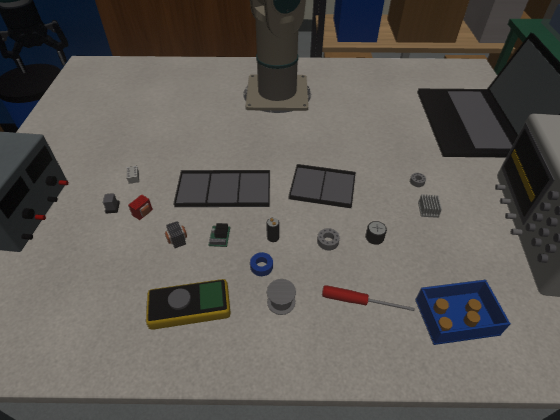

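View pics/side0.png

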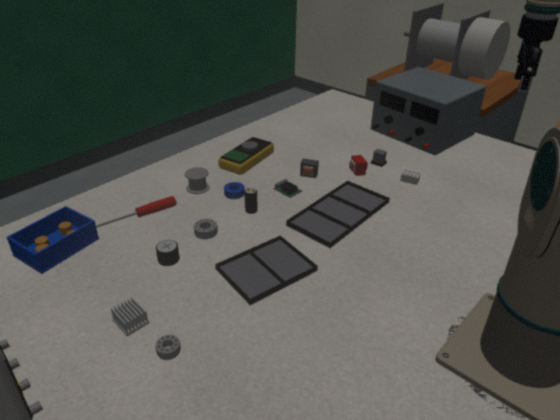

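The scene picture shows tray3 around (223,188) and tray2 around (323,186). The parts are the transformer (177,234), tall cap (273,229), big bearing (328,239), wide cap (376,232) and small bearing (418,180). The heatsink (430,206), board (220,234), red look-alike (140,207) and blue ring (261,264) stay put. The side view agrees.

```bash
cat > h.py <<'E'
import numpy as np, cv2
from cell import *
def cast(px,info,z):
    px=np.atleast_2d(px).astype(float); T=info["T"]
    d=np.c_[(px[:,0]-info["cx"])/info["fx"],(px[:,1]-info["cy"])/info["fy"],np.ones(len(px))]@T[:3,:3].T
    return (T[:3,3]+d*((z-T[2,3])/d[:,2])[:,None])[:,:2]
def snap(n,name=None):
    c=camera_info(n); im=get_image(n)
    if name: cv2.imwrite("pics/"+name,cv2.cvtColor(im,cv2.COLOR_RGB2BGR))
    return im,c
def fg(im,lo=14):
    "pixels unlike the bench"
    lab=cv2.cvtColor(cv2.GaussianBlur(im,(3,3),0),cv2.COLOR_RGB2LAB).astype(float)
    big=cv2.medianBlur(cv2.cvtColor(im,cv2.COLOR_RGB2LAB),151).astype(float)
    return (np.linalg.norm(lab-big,axis=2)>lo).astype(np.uint8)*255
def tool(target,R=None):
    "shift in tool axes to a world point"
    from scipy.spatial.transform import Rotation as Ro
    s=read_state(); R=Ro.from_euler("xyz",s["tool_rot"])
    return R.inv().apply(np.array(target)-s["eef_pos"])
E
python3 - <<'E'
from h import *
c=camera_info("scene")
im=cv2.cvtColor(cv2.imread("pics/scene0.png"),cv2.COLOR_BGR2RGB)
m=fg(im,22);m=cv2.morphologyEx(m,cv2.MORPH_CLOSE,np.ones((3,3)))
cs,_=cv2.findContours(m,cv2.RETR_EXTERNAL,cv2.CHAIN_APPROX_NONE)
H={(177,234):20,(273,229):30,(328,239):10,(376,232):17,(418,180):9,(430,206):15,(220,234):10,(140,207):20,(111,203):19,(133,174):11,(261,264):10}
for k in cs:
    if cv2.contourArea(k)<60: continue
    x,y,w,h=cv2.boundingRect(k); ctr=(x+w/2,y+h/2)
    if not(90<ctr[0]<450 and 150<ctr[1]<280): continue
    for p,z in H.items():
        if np.hypot(ctr[0]-p[0],ctr[1]-p[1])<14: print(p,(x,y,w,h),cast(ctr,c,z).round())
    if w>55 and h<60:
        pts=cast(k[:,0],c,14).astype(np.float32); print("tray",x,y,w,h,cv2.minAreaRect(pts), cv2.boxPoints(cv2.minAreaRect(pts)).round().tolist())
E
```

```text
(261, 264) (249, 252, 25, 25) [[713. -25.]]
(328, 239) (317, 228, 23, 23) [[641. 130.]]
(220, 234) (208, 223, 23, 24) [[ 630. -128.]]
(376, 232) (365, 221, 22, 24) [[625. 242.]]
(177, 234) (165, 221, 22, 28) [[ 640. -228.]]
(273, 229) (266, 218, 14, 25) [[631.  -1.]]
(430, 206) (418, 195, 24, 23) [[537. 391.]]
(140, 207) (128, 194, 25, 27) [[ 554. -331.]]
(111, 203) (103, 193, 17, 21) [[ 540. -408.]]
(418, 180) (409, 173, 17, 15) [[437. 383.]]
tray 173 169 98 39 ((473.9117431640625, -135.38011169433594), (140.83782958984375, 246.30992126464844), 0.7266356945037842) [[402.0, -13.0], [405.0, -259.0], [546.0, -258.0], [543.0, -11.0]]
(133, 174) (127, 169, 13, 15) [[ 433. -382.]]
tray 288 164 68 45 ((461.0169372558594, 126.2816390991211), (166.2255859375, 141.67843627929688), 79.25828552246094) [[376.0, 58.0], [515.0, 31.0], [546.0, 195.0], [407.0, 221.0]]
```

View pics/wrist0.png

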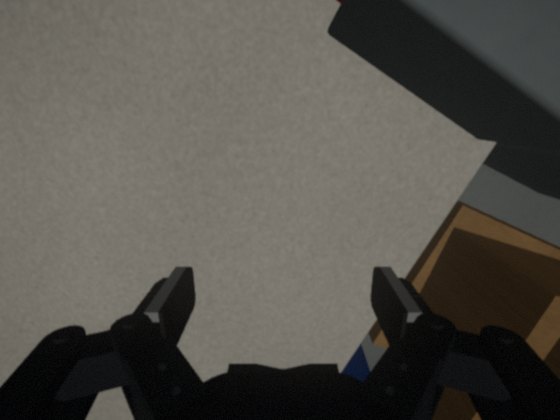

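>>> play_rows(deltas=[50,-17,0,0,0,0,1,110,-39,0,0,0,0,1,170,-60,0,0,0,0,1,230,-81,0,0,0,0,1,290,-102,10,0,0,0,1,350,-123,20,0,0,0,1,410,-144,30,0,0,0,1,460,-162,30,0,0,0,1,480,-169,30,0,0,0,1,480,-169,30,0,0,0,1])

```text
clock: 1.4
eef_pos: [640.7, -226.6, 200.7]
tool_rot: [-3.141, 0.0, 0.447]
force: [-1.0, -0.4, -0.3]
width: 85.2
gripper_force: 0.0
```

Run:
```python
from h import *
s=read_state();print(s["clock"],s["eef_pos"],s["tool_rot"],s["width"])
snap("wrist","w1.png")
```

```text
1.4 [ 640.67294707 -226.60204489  200.73178631] [-3.14079554e+00  2.94500432e-04  4.46954083e-01] 85.1779448335255
```

View pics/w1.png

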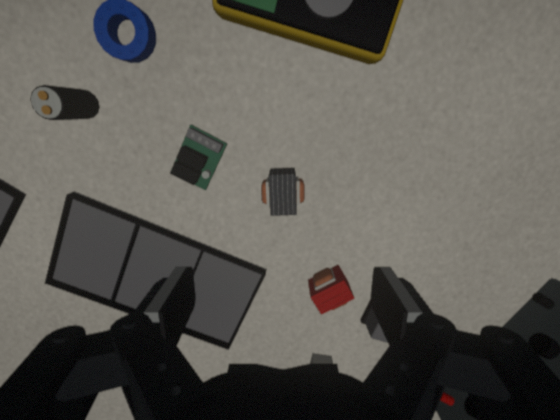

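The transformer is at (283,192), with its copper bulges left and right, so its 44 mm axis runs up the picture. Tray3 is at lower left, the tall cap at (47,102), the board at (198,157) and the red look-alike at (330,290).

Run:
```python
from h import *
s=read_state();c=camera_info("wrist");print(s["qpos"].round(2))
im=cv2.cvtColor(cv2.imread("pics/w1.png"),cv2.COLOR_BGR2RGB)
hsv=cv2.cvtColor(im,cv2.COLOR_RGB2HSV); g=cv2.cvtColor(im,cv2.COLOR_RGB2GRAY)
m=((g<90)&(hsv[...,1]<90)).astype(np.uint8)*255
m=cv2.morphologyEx(m,cv2.MORPH_CLOSE,np.ones((3,3)));m=cv2.morphologyEx(m,cv2.MORPH_OPEN,np.ones((5,5)))
sub=m.copy();sub[:]=0;sub[155:235,255:312]=m[155:235,255:312]
k=max(cv2.findContours(sub,0,1)[0],key=cv2.contourArea)
r=cv2.minAreaRect(k);print("tf px",r)
pw=cast(k[:,0],c,40).astype(np.float32);r=cv2.minAreaRect(pw);print("tf top",r,cv2.boxPoints(r).round().tolist())
cu=((hsv[...,0]<15)&(hsv[...,1]>90)).astype(np.uint8);cu[:, :250]=0;cu[:,320:]=0;cu[:160]=0;cu[235:]=0
n,l,st,ce=cv2.connectedComponentsWithStats(cu);print([(st[i,4],ce[i].round(),cast(ce[i],c,20).round(1)) for i in range(1,n) if st[i,4]>15])
# tray3 corners by eye, outer top edges
t=cast([[72,194],[266,269],[229,348],[46,282]],c,14);print(t.round(),t.mean(0))
```

```text
[ 0.28  0.7   0.04  1.46 -0.03  0.98 -0.8 ]
tf px ((282.0, 191.5), (47.0, 30.0), 90.0)
tf top ((638.1006469726562, -231.12615966796875), (49.80317306518555, 30.498708724975586), 25.429773330688477) [[609.0, -228.0], [622.0, -256.0], [667.0, -234.0], [654.0, -207.0]]
[(np.int32(73), array([263., 192.]), array([[ 624.5, -215.1]])), (np.int32(79), array([301., 191.]), array([[ 643.8, -251.9]]))]
[[ 529.  -23.]
 [ 537. -258.]
 [ 408. -262.]
 [ 404.  -21.]] [ 469.67343854 -140.98500486]
```

>>> play_rows(deltas=[-6.5,3,10,0,0,-0.18,1,-6.5,3,20,0,0,-0.36,1,-6.5,3,35,0,0,-0.54,1,-6.5,3,50,0,0,-0.72,1,-6.5,3,65,0,0,-0.9,1,-6.5,3,80,0,0,-1.08,1,-6.5,3,95,0,0,-1.26,1,-6.5,3,110,0,0,-1.44,1,-6.5,3,115,0,0,-1.571,1,-6.5,3,115,0,0,-1.571,1])

```text
clock: 2.7
eef_pos: [633.1, -237.3, 85.8]
tool_rot: [-3.139, 0.0, 2.009]
force: [-0.1, -1.2, 1.0]
width: 85.1
gripper_force: 0.0
```

Run:
```python
from h import *
s=read_state();print(s["qpos"].round(2),tool([636,-232,5]).round(1),s["tool_rot"])
snap("wrist","w2.png")
```

```text
[ 0.52  0.85 -0.36  1.54  0.38  0.81  0.45] [ 3.6  5.1 80.8] [-3.13893560e+00  2.03881609e-04  2.00939567e+00]
```

View pics/w2.png

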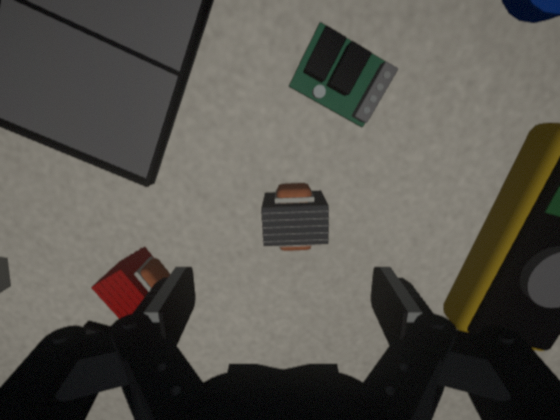

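The transformer's top is at about (295,226), square to the fingers, whose midpoint is at column 283. It needs a few mm along tool +y.

Run:
```python
from h import *
s=read_state();c=camera_info("wrist");print(s["eef_pos"])
p=cast([[295,226],[263,225],[328,225]],c,40);print(p, [tool([*q,5]).round(1) for q in p])
```

```text
[ 633.83536337 -236.76116232   86.31557062]
[[ 638.38586777 -229.84216207]
 [ 618.83640299 -238.23506973]
 [ 657.91260106 -219.89079038]] [array([ 4.4,  7.2, 81.3]), array([  5.1, -14.1,  81.3]), array([ 5.1, 29.1, 81.3])]
```

>>> play_rows(deltas=[3,5,20,0,0,0,1,3,5,45,0,0,0,1,3,5,65,0,0,0,1,3,5,80,0,0,0,1,3,5,80,0,0,0,1,3,5,80,0,0,0,0,3,5,80,0,0,0,0,3,5,80,0,0,0,0,3,5,80,0,0,0,0,3,5,80,0,0,0,0])

```text
clock: 4.0
eef_pos: [639.5, -229.3, 7.5]
tool_rot: [3.14, 0.001, 2.015]
force: [0.1, -0.2, 6.4]
width: 43.2
gripper_force: 61.9
```

>>> play_rows(deltas=[0,0,-35,0,0,0,0,0,0,-80,0,0,0,0,25,-19,-90,0,0,0.08,0,60,-45,-90,0,0,0.2,0,95,-71,-90,0,0,0.32,0,130,-97,-90,0,0,0.445,0,156,-116,-90,0,0,0.445,0,156,-116,-90,0,0,0.445,0,156,-116,-90,0,0,0.445,0])

```text
clock: 5.12
eef_pos: [467.9, -138.2, 96.4]
tool_rot: [3.14, 0.0, 1.57]
force: [0.2, 0.3, -2.2]
width: 43.7
gripper_force: 61.6
```

Run:
```python
from h import *
s=read_state();print(s["width"],s["eef_pos"],s["tool_rot"],tool([468,-138,13]))
snap("wrist","w3.png")
```

```text
43.65631527267936 [ 467.91798047 -138.1528947    96.44706983] [3.14011839e+00 2.12684742e-04 1.56976566e+00] [ 1.70727069e-01 -4.11612257e-02  8.34470654e+01]
```

View pics/w3.png

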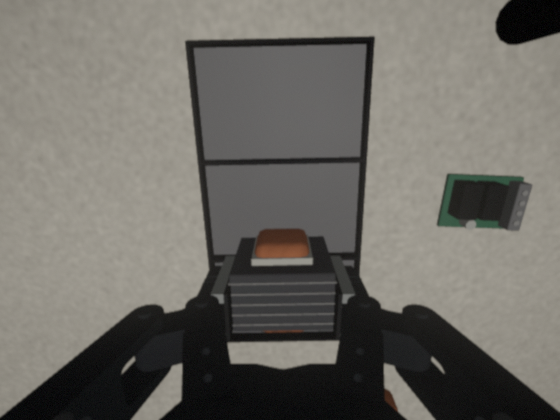

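The transformer is held over tray3. The tray's end wall is at row 41, and the dividers are at rows 161 and about 258.

Run:
```python
from h import *
c=camera_info("wrist")
print(cast([[188,42],[373,39],[203,161],[363,159],[210,259],[357,255]],c,14).round(1))
```

```text
[[ 405.8  -18.1]
 [ 527.8  -16.4]
 [ 409.3  -96.6]
 [ 527.5  -95.3]
 [ 408.5 -176.9]
 [ 528.8 -173.5]]
```

>>> play_rows(deltas=[2,0,30,0,0,0,0,2,0,60,0,0,0,0,2,0,78,0,0,0,0,2,0,84,0,0,0,0,2,0,84,0,0,0,0,2,0,84,0,0,0,0.7,2,0,84,0,0,0,0.7,2,0,84,0,0,0,0.7,2,0,45,0,0,0,0.7,2,0,-10,0,0,0,0.8])

```text
clock: 6.42
eef_pos: [466.0, -135.6, 106.5]
tool_rot: [-3.139, -0.001, 1.57]
force: [0.8, 0.1, 0.2]
width: 68.5
gripper_force: 0.0
```

>>> play_rows(deltas=[15,15,-40,0,0,0,0.6,40,45,-80,0,0,0,0.6,65,80,-95,0,0,0,0.6,95,115,-95,0,0,0,0.6,120,150,-95,0,0,0,0.6,135,165,-95,0,0,0,0.6,135,165,-95,0,0,0,0.6,135,165,-95,0,0,0,0.6])

```text
clock: 7.42
eef_pos: [631.0, -2.4, 201.1]
tool_rot: [-3.14, 0.001, 1.569]
force: [-0.5, -0.1, 0.3]
width: 51.2
gripper_force: 0.0
```

Run:
```python
from h import *
s=read_state();print(s["width"],s["eef_pos"],s["tool_rot"],s["qpos"].round(2))
snap("wrist","w4.png")
```

```text
51.16680036785854 [630.99304775  -2.37280608 201.084625  ] [-3.14016064e+00  1.12864037e-03  1.56883592e+00] [ 0.13  0.65 -0.28  1.6   0.21  0.93 -0.23]
```

View pics/w4.png

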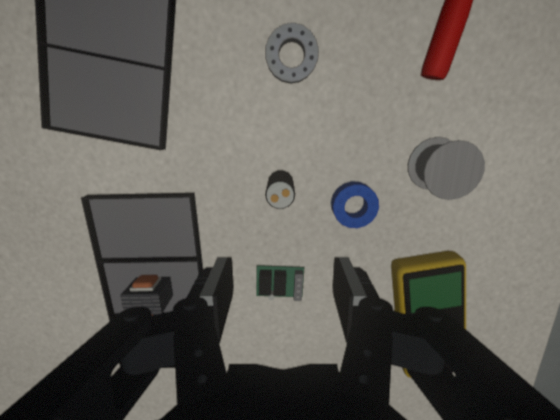

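The tall cap's top disc is at (280,194), the big bearing at (292,52) and the blue ring at (355,204). Tray2's near end runs from (42,127) to (165,149), with its divider from (47,46) to (165,68).

Run:
```python
from h import *
c=camera_info("wrist")
p=cast([280,194],c,57)[0];print("cap",p,tool([*p,25]).round(1))
print("big",cast([292,52],c,21)[0],"blue",cast([355,204],c,21)[0])
print("tray2",cast([[42,127],[165,149],[47,46],[165,68]],c,14).round(1))
```

```text
cap [628.11545888  -2.87573254] [ -0.   -2.7 176.2]
big [639.87508979 127.5296218 ] blue [710.71123488 -24.10957202]
tray2 [[379.   58.6]
 [505.   35.6]
 [402.5 134.4]
 [514.5 114.7]]
```

>>> play_rows(deltas=[0,-3,50,0,0,0,0.6,0,-3,100,0,0,0,0.6,0,-3,150,0,0,0,0.6,0,-3,180,0,0,0,0.6,0,-3,185,0,0,0,0.6,0,-3,185,0,0,0,0,0,-3,185,0,0,0,0,0,-3,185,0,0,0,0,0,-3,185,0,0,0,0,0,-3,185,0,0,0,0])

```text
clock: 8.72
eef_pos: [630.1, -1.2, 17.8]
tool_rot: [3.139, 0.0, 1.57]
force: [-1.3, 0.1, 7.0]
width: 28.9
gripper_force: 59.1
```

>>> play_rows(deltas=[0,0,-35,0,0,0,0,0,0,-80,0,0,0,0,-12,-30,-80,0,0,0,0,-25,-75,-80,0,0,0,0,-40,-120,-80,0,0,0,0,-55,-160,-80,0,0,0,0,-55,-163,-80,0,0,0,0,-55,-163,-60,0,0,0,0,-55,-163,-30,0,0,0,0,-55,-163,-20,0,0,0,0])

```text
clock: 9.98
eef_pos: [466.5, -55.4, 35.3]
tool_rot: [-3.141, -0.0, 1.571]
force: [0.2, 0.1, -1.2]
width: 29.0
gripper_force: 59.4
```

>>> play_rows(deltas=[0,0,8,0,0,0,0,0,0,13,0,0,0,0,0,0,13,0,0,0,0,0,0,13,0,0,0,0.6,0,0,13,0,0,0,0.6,0,0,13,0,0,0,0.6,0,0,-20,0,0,0,0.6,0,0,-70,0,0,0,0.6,0,0,-110,0,0,0,0.8])

```text
clock: 11.1
eef_pos: [466.1, -55.9, 148.1]
tool_rot: [3.141, 0.0, 1.57]
force: [1.0, 0.5, -0.0]
width: 67.0
gripper_force: 0.0
```

>>> play_rows(deltas=[30,28,-20,0,0,0,0.85,70,66,-30,0,0,0,0.85,110,104,-30,0,0,0,0.85,150,142,-30,0,0,0,0.85,180,172,-30,0,0,0,0.85,183,174,-30,0,0,0,0.85,183,174,-30,0,0,0,0.85,183,174,-30,0,0,0,0.85])

```text
clock: 12.1
eef_pos: [639.4, 125.0, 176.3]
tool_rot: [-3.141, 0.001, 1.568]
force: [-0.3, 0.1, 0.5]
width: 72.5
gripper_force: 0.0
```

Run:
```python
from h import *
s=read_state();print(s["width"],s["eef_pos"],s["tool_rot"],s["qpos"].round(2))
snap("wrist","w5.png")
```

```text
72.53341880826095 [639.44434672 125.04233015 176.28442213] [-3.14066406e+00  1.43977343e-03  1.56817613e+00] [-0.06  0.7  -0.31  1.56  0.25  0.92 -0.45]
```

View pics/w5.png

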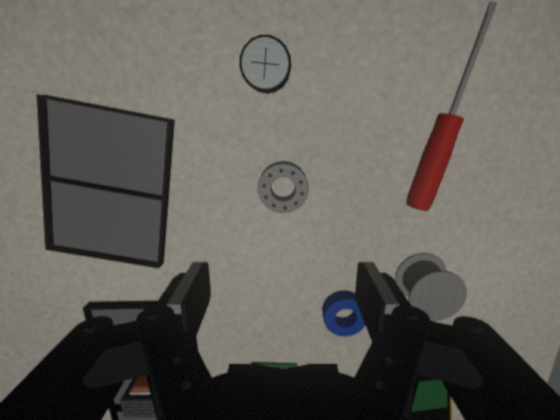

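The big bearing's top is centred at about (283,187) and the wide cap's top disc at (265,63). All of tray2 is visible, with corners (40,96), (173,121), (161,265) and (45,248).

Run:
```python
from h import *
c=camera_info("wrist")
p=cast([283,187],c,21)[0];print("big",p,tool([*p,5]).round(1))
print("wide",cast([265,63],c,35)[0])
t=cast([[40,96],[173,121],[161,265],[45,248]],c,14);print("tray2",t.round(1),t.mean(0))
```

```text
big [639.71629129 129.23168658] [  4.3   0.2 171.4]
wide [624.64018051 240.62714892]
tray2 [[411.7 215.8]
 [534.  192.9]
 [503.2  38.4]
 [378.6  59.5]] [456.88315309 126.64352411]
```

>>> play_rows(deltas=[3,0,50,0,0,0,0.85,3,0,100,0,0,0,0.85,3,0,145,0,0,0,0.85,3,0,165,0,0,0,0.85,3,0,172,0,0,0,0.85,3,0,172,0,0,0,0,3,0,172,0,0,0,0,3,0,172,0,0,0,0,3,0,172,0,0,0,0,3,0,172,0,0,0,0])

```text
clock: 13.4
eef_pos: [641.5, 130.2, 6.4]
tool_rot: [3.139, -0.0, 1.57]
force: [-0.8, 0.6, 7.7]
width: 49.7
gripper_force: 62.7
```

>>> play_rows(deltas=[0,0,-35,0,0,0,0,0,0,-70,0,0,0,0,-8,-36,-70,0,0,0,0,-19,-84,-70,0,0,0,0,-30,-132,-70,0,0,0,0,-41,-180,-70,0,0,0,0,-43,-192,-70,0,0,0,0,-43,-192,-50,0,0,0,0,-43,-192,-22,0,0,0,0,-43,-192,-22,0,0,0,0])

```text
clock: 14.65
eef_pos: [448.1, 87.2, 25.5]
tool_rot: [-3.14, 0.001, 1.57]
force: [-0.9, 0.1, -2.3]
width: 49.5
gripper_force: 63.6
```

>>> play_rows(deltas=[0,0,8,0,0,0,0,0,0,14,0,0,0,0,0,0,14,0,0,0,0,0,0,14,0,0,0,0.8,0,0,14,0,0,0,0.8,0,0,14,0,0,0,0.8,0,0,-20,0,0,0,0.8,0,0,-70,0,0,0,0.8,0,0,-110,0,0,0,0.8])

```text
clock: 15.78
eef_pos: [448.1, 87.2, 138.0]
tool_rot: [3.141, -0.0, 1.57]
force: [0.9, -0.0, -0.3]
width: 68.3
gripper_force: 0.0
```

>>> play_rows(deltas=[25,28,-20,0,0,0,0.85,65,74,-30,0,0,0,0.85,105,120,-30,0,0,0,0.85,140,160,-30,0,0,0,0.85,155,177,-30,0,0,0,0.85,155,177,-30,0,0,0,0.85,155,177,-30,0,0,0,0.85])

```text
clock: 16.65
eef_pos: [624.3, 240.9, 166.0]
tool_rot: [-3.14, 0.001, 1.57]
force: [-0.2, -0.4, 0.4]
width: 72.7
gripper_force: 0.0
```

Run:
```python
from h import *
s=read_state();print(s["width"],s["eef_pos"],s["tool_rot"],s["qpos"].round(2))
im,c=snap("wrist","w6.png")
m=fg(im,18);m[260:]=0
for k in cv2.findContours(m,0,1)[0]:
    if cv2.contourArea(k)>250:
        x,y,w,h=cv2.boundingRect(k);p=cast([x+w/2,y+h/2],c,30)[0];print((x,y,w,h),p.round(1),tool([*p,8]).round(1))
```

```text
72.6791185490044 [624.33449804 240.91446723 165.97361654] [-3.14020219e+00  1.43905048e-03  1.56982826e+00] [-0.12  0.77 -0.52  1.51  0.43  0.98 -0.76]
(71, 210, 127, 50) [477.6 201.1] [ -39.5 -146.7  158.4]
(259, 168, 49, 54) [624.8 241.9] [  1.5   0.5 158.2]
(426, 141, 68, 119) [792.7 236.4] [ -3.7 168.5 158. ]
(522, 65, 38, 33) [842.6 341.2] [101.1 218.1 157.8]
(32, 4, 60, 56) [445.5 378.5] [ 137.9 -179.   158.2]
(542, 0, 18, 19) [836.8 394. ] [153.9 212.3 157.7]
(454, 0, 106, 132) [811.1 353.2] [113.  186.7 157.8]
(138, 0, 72, 56) [536.5 381.3] [140.8 -88.  158.1]
```

View pics/w6.png

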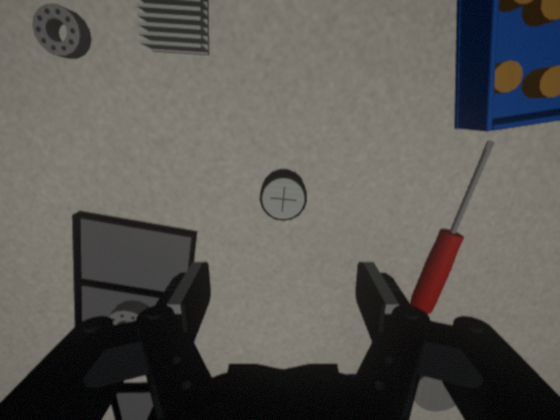

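The wide cap is centred under the tool at (284,198), the small bearing is at (57,30), the heatsink at (175,25), and the big bearing sits in tray2 at (125,318).

>>> play_rows(deltas=[1,0,50,0,0,0,0.85,1,0,100,0,0,0,0.85,1,0,140,0,0,0,0.85,1,0,155,0,0,0,0.85,1,0,158,0,0,0,0.85,1,0,158,0,0,0,0,1,0,158,0,0,0,0,1,0,158,0,0,0,0,1,0,158,0,0,0,0,1,0,158,0,0,0,0])

```text
clock: 17.95
eef_pos: [626.7, 243.6, 10.6]
tool_rot: [3.138, -0.001, 1.57]
force: [-0.4, 0.3, 7.1]
width: 43.5
gripper_force: 61.4
```

Run:
```python
from h import *
print(tool([464.5,166,13]).round(1))
```

```text
[ -77.8 -162.1   -3. ]
```

>>> play_rows(deltas=[0,0,-35,0,0,0,0,0,0,-70,0,0,0,0,-19,-40,-70,0,0,0,0,-41,-85,-70,0,0,0,0,-63,-130,-70,0,0,0,0,-77,-161,-70,0,0,0,0,-77,-161,-70,0,0,0,0,-77,-161,-50,0,0,0,0,-77,-161,-22,0,0,0,0,-77,-161,-22,0,0,0,0])

```text
clock: 19.2
eef_pos: [464.4, 166.4, 29.4]
tool_rot: [-3.141, 0.001, 1.57]
force: [-0.3, -0.9, -1.0]
width: 43.3
gripper_force: 61.3
```

>>> play_rows(deltas=[0,0,8,0,0,0,0,0,0,14,0,0,0,0,0,0,14,0,0,0,0,0,0,14,0,0,0,0.75,0,0,14,0,0,0,0.75,0,0,14,0,0,0,0.75,0,0,-20,0,0,0,0.75,0,0,-70,0,0,0,0.75,0,0,-120,0,0,0,0.75])

```text
clock: 20.32
eef_pos: [463.9, 165.9, 151.7]
tool_rot: [-3.141, 0.0, 1.57]
force: [1.5, -1.3, 0.5]
width: 64.2
gripper_force: 0.0
```

Run:
```python
from h import *
c=camera_info("scene")
print(cast([417.5,180.5],c,9),tool([437,383,145]).round(1))
```

```text
[[436.9127098  383.22663174]] [217.1 -27.1   6.7]
```

>>> play_rows(deltas=[30,-5,-10,0,0,0,0.75,80,-10,-10,0,0,0,0.75,130,-15,-10,0,0,0,0.75,180,-22,-10,0,0,0,0.75,215,-27,-10,0,0,0,0.75,217,-27,-10,0,0,0,0.75,217,-27,-10,0,0,0,0.75,217,-27,-10,0,0,0,0.75])

```text
clock: 21.32
eef_pos: [438.1, 381.3, 160.2]
tool_rot: [3.142, 0.002, 1.568]
force: [0.5, -0.3, 0.1]
width: 64.2
gripper_force: 0.0
```

Run:
```python
from h import *
s=read_state();print(s["width"],s["eef_pos"],s["tool_rot"],s["qpos"].round(2))
im,c=snap("wrist","w7.png")
m=fg(im,18);m[260:]=0
for k in cv2.findContours(m,0,1)[0]:
    if cv2.contourArea(k)>250:
        x,y,w,h=cv2.boundingRect(k);p=cast([x+w/2,y+h/2],c,16)[0];print((x,y,w,h),p.round(1),tool([*p,3]).round(1))
```

```text
64.18356745499747 [438.11574559 381.26137629 160.15925476] [3.14150835e+00 1.57712105e-03 1.56770821e+00] [-0.44  0.66 -0.52  1.78  0.44  0.82 -1.17]
(257, 170, 42, 42) [433.5 384.1] [  2.8  -4.7 157.3]
(350, 159, 67, 52) [535.3 389.7] [  8.8  97.1 157.3]
(83, 15, 81, 75) [303.4 505.5] [ 123.8 -135.2  157.1]
```

View pics/w7.png

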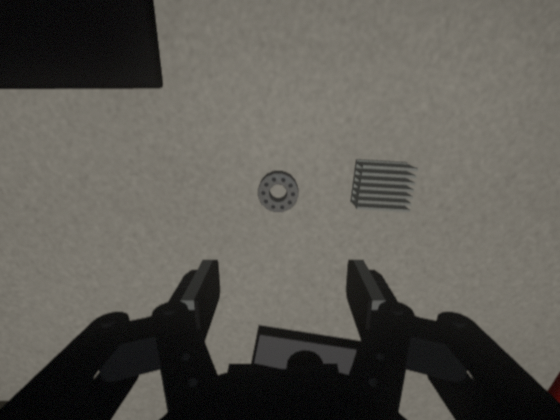

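The small bearing is at (278,191), with nothing close to the fingers.

>>> play_rows(deltas=[2,-4,50,0,0,0,0.75,2,-4,100,0,0,0,0.75,2,-4,140,0,0,0,0.75,2,-4,154,0,0,0,0.75,2,-4,157,0,0,0,0.75,2,-4,157,0,0,0,0,2,-4,157,0,0,0,0,2,-4,157,0,0,0,0,2,-4,157,0,0,0,0,2,-4,157,0,0,0,0])

```text
clock: 22.62
eef_pos: [434.4, 385.9, 5.3]
tool_rot: [3.139, -0.002, 1.57]
force: [-0.8, -0.7, 6.7]
width: 37.1
gripper_force: 60.6
```

Run:
```python
from h import *
print(tool([467,-216,150]).round(1),tool([467,-216,13]).round(1))
```

```text
[-601.6   33.7 -145.8] [-601.9   33.4   -8.8]
```

>>> play_rows(deltas=[0,0,-40,0,0,0,0,0,0,-90,0,0,0,0,-30,3,-145,0,0,0,0,-80,6,-145,0,0,0,0,-130,9,-145,0,0,0,0,-180,12,-145,0,0,0,0,-230,15,-145,0,0,0,0,-280,18,-145,0,0,0,0,-330,21,-145,0,0,0,0,-350,22,-145,0,0,0,0])

```text
clock: 23.88
eef_pos: [455.1, 31.4, 148.9]
tool_rot: [3.141, 0.002, 1.565]
force: [-0.2, 0.3, -0.5]
width: 37.1
gripper_force: 60.7
```

>>> play_rows(deltas=[-30,2,0,0,0,0,0,-80,4,0,0,0,0,0,-130,7,0,0,0,0,0,-180,9,0,0,0,0,0,-230,11,0,0,0,0,0,-252,11,0,0,0,0,0,-252,11,0,0,0,0,0,-252,11,0,0,0,0,0])

```text
clock: 24.88
eef_pos: [466.1, -215.5, 148.8]
tool_rot: [3.141, -0.0, 1.571]
force: [-0.6, 0.3, -1.1]
width: 37.2
gripper_force: 60.7
```

Run:
```python
from h import *
print(tool([467,-216,11]).round(1),read_state()["tool_rot"])
```

```text
[ -0.5   0.8 137.8] [ 3.14078074e+00 -4.85317354e-04  1.57121239e+00]
```

>>> play_rows(deltas=[0,0,50,0,0,0,0,0,0,100,0,0,0,0,0,0,128,0,0,0,0,0,0,138,0,0,0,0,0,0,138,0,0,0,0,0,0,138,0,0,0,0.7,0,0,138,0,0,0,0.7,0,0,138,0,0,0,0.7,0,0,100,0,0,0,0.7,0,0,50,0,0,0,0.7])

```text
clock: 26.12
eef_pos: [465.0, -216.6, 98.7]
tool_rot: [-3.139, -0.001, 1.57]
force: [1.3, -0.7, 0.4]
width: 60.2
gripper_force: 0.0
```

>>> play_rows(deltas=[0,0,-50,0,0,0,0.7,0,20,-100,0,0,0,0.7,-50,40,-120,0,0,0,0.7,-100,60,-120,0,0,0,0.7,-150,60,-120,0,0,0,0.7,-200,60,-120,0,0,0,0.7,-200,60,-120,0,0,0,0.7])

```text
clock: 27.0
eef_pos: [523.2, -422.8, 217.3]
tool_rot: [-3.14, 0.002, 1.561]
force: [-0.4, 0.7, -0.1]
width: 59.8
gripper_force: 0.0
```

Run:
```python
from h import *
a,_=snap("scene");b,_=snap("side")
o=np.vstack([cv2.resize(a[150:260,90:460],(800,238),interpolation=2),cv2.resize(b[140:360,100:440],(556,360),interpolation=2)[:, :].copy() if 0 else cv2.copyMakeBorder(cv2.resize(b[140:360,100:440],(540,349),interpolation=2),0,0,0,260,0)])
cv2.imwrite("pics/end.png",o[...,::-1])
```

```text
(no output)
```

View pics/end.png

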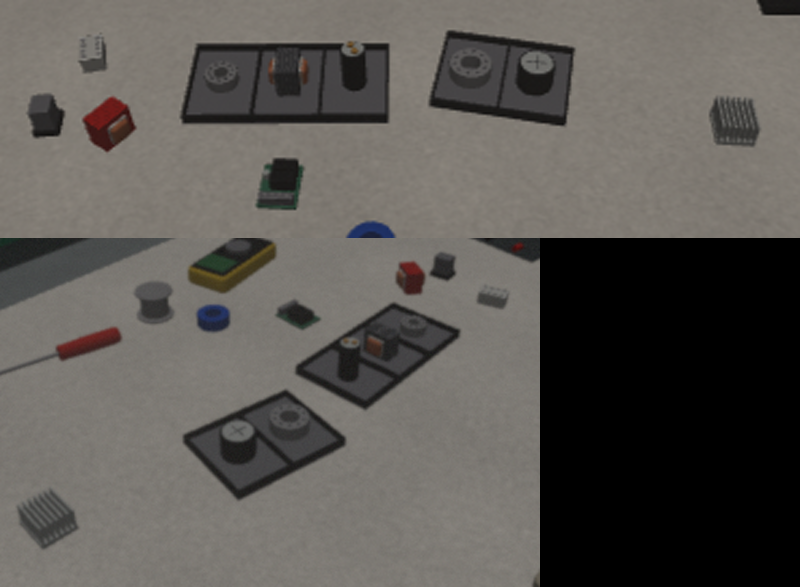

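Both views show all five parts upright in their compartments, clear of the walls. The heatsink and board are where they were.

```bash
python3 -c "
from cell import *
print(finish_job())"
```

```text
the job is handed in; nothing more can be done
None
```

I made up both kits and handed the job in after about 27 s of the 115 s allowed; the last scene and side pictures show every part upright in its compartment, and the heatsink and green board were never touched.

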